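Seat a board in the bench tester and hold its enabling paddle at half travel

ROBOT

A 6-joint arm with a two-finger parallel gripper is mounted at the origin on the work surface. World frame = base frame: x ahead of the robot, y to its left, z up, the work surface at z = 0. Lengths are in m, angles in rad, forces in N, time in s.
With the tool pointing down it reaches from about 0.275 to 0.775 m from the base axis. Payload 14.6 kg.
Tool frame: the origin (TCP) lies midway between the tips of the shut fingers; the grasp point (between the pads) lies 19 mm behind it; z points along the fingers, x is the direction in which the jaws open and shut, and the axes are right-handed (so a half turn about z gives the same grasp; the last joint's range is limited). The gripper opens to 85 mm and grips with 20 to 120 N. Pads are 22 mm wide; open, the fingers measure 114 mm over their backs; the gripper's body (76 mm by 85 mm) begins 54 mm behind the grasp point. The pads swing forward as they close: fully open they stand 13 mm farther back than shut.
Start: joints at [-1.33, 0.263, -0.048, 1.259, 0, 1.415], TCP at [0.202, -0.484, 0.231] pointing down, gripper open.
Joint ranges: [-2.65, 2.65], [-0.89, 1.7], [-1.18, 1.37], [-2.13, 2.11], [-1.35, 1.29], [-3.14, 3.14]. Speed limits (rad/s): [1.89, 1.89, 2.57, 2.79, 3.14, 3.14].

INTERFACE

Orientations are given as a 3x3 rotation matrix whose columns are the frame's x, y, z axes.
In Python, from station import r gives the robot as it stands.
- The arm moves only by the tool servo_tool, never from a script. Its argument "series" is a list of rows, each a list of 3 entries, a list of its own where there are three numbers: the shift along the tool's x, y, z in cm, then the turn about the tool's z in degrees, then the opening, from 0 (shut) to 1 (fully open). In form: [[[x, y, z], twist, jaw], ...]. A call has 1 to 10 rows; each row is the pose to reach, as a shift and turn from the pose measured when the call began, along the tool's axes at that moment; what a row does not reach only later rows make up. A row lasts 1/8 s, in which the tool goes at most 62.5 mm and 10.7 degrees, less where a joint would pass 70% of its speed; a pose out of reach is approached as far as the arm can. A call with a gripper value outside its range is refused whole. The fingers move at their own pace and stop on an object; the grip force is fixed at half the most. Time passes only in rows, so rows that repeat a pose let the fingers close. It gives the time, the measured TCP pose, the force and the opening at its end, in the units of the state.
- r.get_state(): the state, without advancing time (a new reading comes with each control period).
- r.capture(name): name is "scene" or "top" or "wrist"; returns a dict with "img" (400x640x3 uint8, red, green, blue), "fx", "fy", "cx", "cy" (pixels), "R" (3x3) and "t" (3): a world point X has camera coordinates R X + t. Camera axes: x right, y down, z forward; pixel columns grow to the right and rows downward; lengths in m; the calibration is good to about 2 mm. A picture is of the moment at which its call begins. There is no depth.
- r.sign_off(): hands the job in, once; it reports no verdict.
Trained networks look in a picture, given as the dict that the camera call returned (one of the last four; its "shot" number tells which), for a name from the list of things; names that differ only in an ending like _2 or _b are one class to them, and where a whole thing is asked for, a point or a joint stands for the part that bears it (a point fixed in the world has none). Each returns a list of dicts, best first, with "conf" (0 to 1); they miss things now and then, are a little off and sometimes report something else, mostly with a low value. They report only what shows in the picture. A call takes as long as a camera call. They do not tell look-alikes from the thing itself.
- r.find_in(picture, thing): "at" ([column, row] in pixels, amid what is visible of it).
The state is a dict: "t": time; "q": joint angles; "joint_velocities": joint speeds; "effort": joint torques, N m; "tool_pos": TCP position; "eef_rot": TCP orientation; "contact_force": force on the tool from outside, world axes, zero at the start; "moment": the same for the moment, N m; "width": finger opening in m.
Only numpy, scipy, OpenCV 4.12 (cv2) and the standard library are available. Lean on these libraries where they do the work, as an engineer would, in place of code of your own. Each camera call takes 0.05 s, during which the arm holds its last target.

TASK

Take the circuit board with the finned heat sink, lower it (do not drop it) flat into the tester's nest with its socket strip towards the sliding contacts, and let go of it. Then press the tester's spring-loaded paddle down to half travel, its front bar level with the pointer pin beside it, and finish while still holding it there with the gripper: it must never be pushed to its bottom stop, which aborts the test. Leave the board with the round coil and everything else on the bench where it is.

Things in the scene. Friction and masses are not known exactly. Their poses are not given: they have to be found in the camera images.
- jig: The board tester, fixed to the bench: grey base 150 (x) x 300 (y) x 30 high mm, the nest on its +y half, the paddle on its -y half. Origin: centre of its underside, at bench height. x points away from the robot, y along its length towards the nest, z up; it is turned by up to 0.3 rad.
- nest (a point): Centre of the nest's floor: 75 mm along the jig's +y from its origin, 30 mm above the bench; axes as the jig's. The pocket is 56 (x) x 84 (y) mm, 6 mm deep, in aluminium walls 6 mm thick; its -y end, towards the contacts, is open in the middle. The board lies in it with 2 mm of play on each side, long side along the jig's y, socket strip at the -y end.
- contact_block (a point): Middle of the underside of the sliding contacts: a black block 44 (x) x 20 (y) x 17 high mm with brass pins, on the jig between paddle and nest. The paddle drives it: as the paddle goes down it slides up to 14 mm towards the nest and its pins enter the seated board's socket strip. It never pushes the board.
- board: The board to test: loose, green, 52 (x) x 80 (y) x 4 mm, about 90 g, flat on the bench left or right of the tester, turned by up to 0.6 rad. Origin: centre of its underside; z up. At its middle a finned aluminium heat sink 24 (x) x 30 (y) mm, 4 to 28 mm above the underside: grip it there, across x. Black socket strip 34 x 8 x 9 high mm along its -y end; other parts under 3 mm high.
- board_socket (a point): Middle of the board's socket strip at board height: 35 mm along the board's -y from its origin, 4 mm above its underside.
- paddle: The paddle: steel plate 34 mm wide with a black rubber cross bar (14 mm diameter, 56 mm long along the jig's y) at its end nearest the robot. Origin: middle of the bar's axis, which is 80 mm above the bench released, 60 at half travel, 40 at the bottom stop; at half travel it is at jig x = -40, y = -85 mm. Press the bar straight down from above with closed fingers.
- pointer (a point): Tip of the pointer pin that marks half travel: the bar's axis is level with it. It is 60 mm above the bench, beside the bar's -y end, on a small aluminium post (10 x 8 mm) whose top is 80 mm above the bench.
- enable (a joint): Paddle angle, rad: 0 released (raised by its spring), 0.225 half travel, 0.45 bottom stop. The hinge lies 90 mm behind the bar, along the jig's y, at jig x = +50 mm, 55 mm above the bench. Spring return: pressing on the bar takes about 4 N to start, 8 N at half travel, 12 N at the bottom stop.
- coil_board: The other loose board, of the same size and layout but with a round copper coil (29 mm diameter, 24 mm high) instead of the heat sink. Origin: centre of its underside. Leave it; it lies on the side of the tester where the heat-sink board does not.
- meter: Green multimeter lying flat, 170 x 85 x 42 mm, origin under its centre. Leave it.
- solder_spool: Standing solder spool, 62 mm diameter, 56 mm high, origin under its centre. Leave it.
- screwdriver: Screwdriver lying on the bench, 170 mm long, 20 mm thick, beside the multimeter. Leave it.
- pliers: Pliers with orange handles, 150 mm long, 12 mm high, lying near the robot. Leave them.
- flux_jar: Small jar, 44 mm diameter, 45 mm high, origin under its centre. Leave it.
- parts_tray: Grey divided tray 90 x 130 x 25 mm, origin under its centre. Leave it.
Not all that is in view belongs to the job. What is shaped like the board but red or white is not meant.

How it is judged:
By the outcome, as a careful person would: the job done as asked, in the order asked, and still so for the second after the job is handed in, while the arm keeps its last pose, push and grip.
It also fails if it takes over 45 s, if anything falls off the work surface, if the arm or the gripper's body presses on something with over 40 N, if the wrist force passes 120 N, or if a joint passes its speed limit or range.

## Working session

There is one attempt and no reset: what is moved stays moved. The work goes in short steps, Python scripts to look and compute and a tool call to move; the robot and the scene stay as the last step left them, time stands still between calls to the robot, and variables do not carry over. Pictures are saved under pics/ and viewed, and the job is handed in when it is done.

Besides the shell and the picture viewer there is one more tool, called after ">>>" by a JSON object that holds its "fn" and its "kwargs", one argument or row to a line. servo_tool: Moves the arm, as the interface text tells. Its arguments: {"type":"object","properties":{"series":{"type":"array"}},"required":["series"]}

```bash
ls; mkdir -p pics
cat > h.py <<'E'
from station import r
import numpy as np, cv2
def save(p,name): cv2.imwrite('pics/'+name+'.png',cv2.cvtColor(p['img'],cv2.COLOR_RGB2BGR))
def ray(p,uv,z):
    R=np.array(p['R']);t=np.array(p['t']);c=-R.T@t
    d=R.T@np.array([(uv[0]-p['cx'])/p['fx'],(uv[1]-p['cy'])/p['fy'],1])
    return c+d*(z-c[2])/d[2]
def proj(p,X):
    X=np.atleast_2d(X);c=X@np.array(p['R']).T+np.array(p['t'])
    return np.c_[c[:,0]/c[:,2]*p['fx']+p['cx'],c[:,1]/c[:,2]*p['fy']+p['cy']]
E
python3 - <<'E'
from h import *
for n in ['top','scene']:
    p=r.capture(n);save(p,n+'0')
    R=np.array(p['R']);print(n,p['fx'],-R.T@np.array(p['t']),R[2])
    for th in ['board','board_socket','coil_board','nest','contact_block','paddle','pointer','jig']:
        try:print(th,[(np.round(f['at'],1).tolist(),round(f['conf'],2)) for f in r.find_in(p,th)][:4])
        except Exception as e:print(th,e)
s=r.get_state();print(s)
E
```

```text
pics
top 369.22380434707554 [0.42454259 0.02160579 0.94723395] [ 0.13586417 -0.00626383 -0.99070767]
board [([199.6, 217.7], 0.77), ([227.4, 256.5], 0.58), ([169.3, 258.9], 0.58)]
board_socket [([169.3, 262.3], 0.86), ([195.2, 219.1], 0.77), ([227.2, 258.8], 0.65), ([364.4, 192.4], 0.49)]
coil_board [([462.6, 248.2], 0.75)]
nest [([330.8, 187.7], 0.74)]
contact_block [([328.9, 187.6], 0.62)]
paddle [([365.9, 193.5], 0.72)]
pointer [([328.2, 189.7], 0.78)]
jig [([329.8, 188.5], 0.75)]
scene 416.10975009404103 [ 1.12016916 -0.62899609  0.7407543 ] [-0.54601769  0.57515726 -0.60914596]
board [([391.2, 162.5], 0.81), ([346.3, 159.9], 0.52), ([369.2, 145.5], 0.48), ([240.6, 338.2], 0.4)]
board_socket [([345.7, 161.7], 0.82), ([387.4, 161.9], 0.64), ([369.3, 142.1], 0.58)]
coil_board [([189.9, 264.8], 0.81), ([326.6, 222.0], 0.64)]
nest [([328.2, 222.2], 0.63), ([281.2, 283.0], 0.26)]
contact_block [([332.9, 211.8], 0.71)]
paddle [([306.3, 218.8], 0.83)]
pointer [([329.2, 224.0], 0.7), ([252.5, 214.1], 0.27), ([298.3, 188.0], 0.2)]
jig [([328.4, 223.2], 0.87)]
{'t': 0.9, 'q': array([-1.33032049e+00,  2.63080300e-01, -4.83242795e-02,  1.25940925e+00,
        2.46325740e-05,  1.41550042e+00]), 'joint_velocities': array([-0.00123097,  0.00169074,  0.00034863, -0.00128051,  0.00178939,
        0.00033121]), 'effort': array([-1.01357040e-03, -6.37420321e+01,  3.84770715e+01,  1.20188404e-03,
       -1.46641996e-04, -2.59975798e-05]), 'tool_pos': array([ 0.20239884, -0.48440296,  0.23127958]), 'eef_rot': array([[ 3.85520393e-01, -9.22699315e-01,  1.97547474e-05],
       [-9.22699315e-01, -3.85520393e-01,  2.28676708e-05],
       [-1.34841262e-05, -2.70436453e-05, -1.00000000e+00]]), 'contact_force': array([ 0.25783813,  0.33252631, -0.13085723]), 'moment': array([ 0.00230174, -0.0034834 ,  0.01500371]), 'width': 0.0850845370495674}
```

View pics/top0.png

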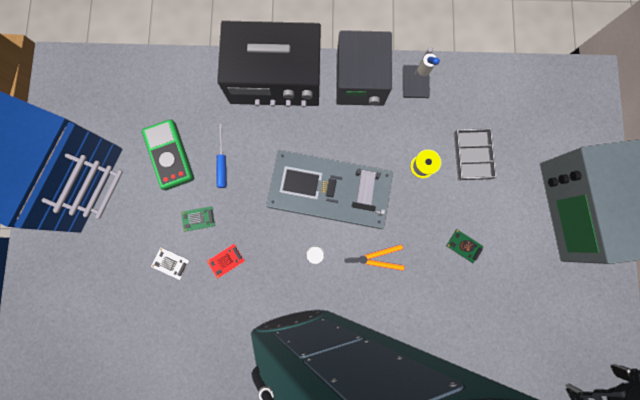

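View pics/scene0.png

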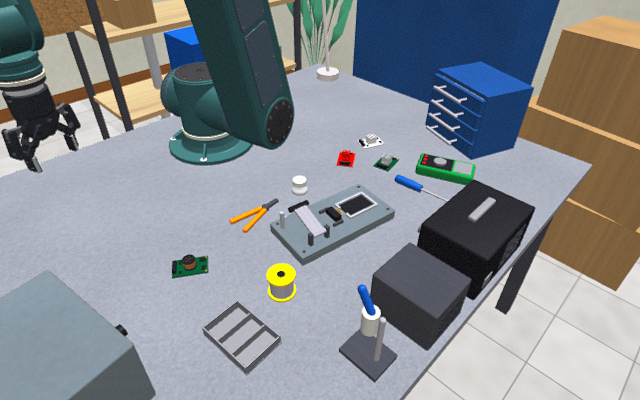

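```bash
python3 -c "
import cv2
a=cv2.imread('pics/top0.png');cv2.imwrite('pics/crop1.png',cv2.resize(a[180:310,120:280],None,fx=4.5,fy=4.5,interpolation=cv2.INTER_CUBIC))
cv2.imwrite('pics/crop2.png',cv2.resize(a[115:260,270:410],None,fx=4,fy=4,interpolation=cv2.INTER_CUBIC))"
```

```text
(no output)
```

View pics/crop1.png

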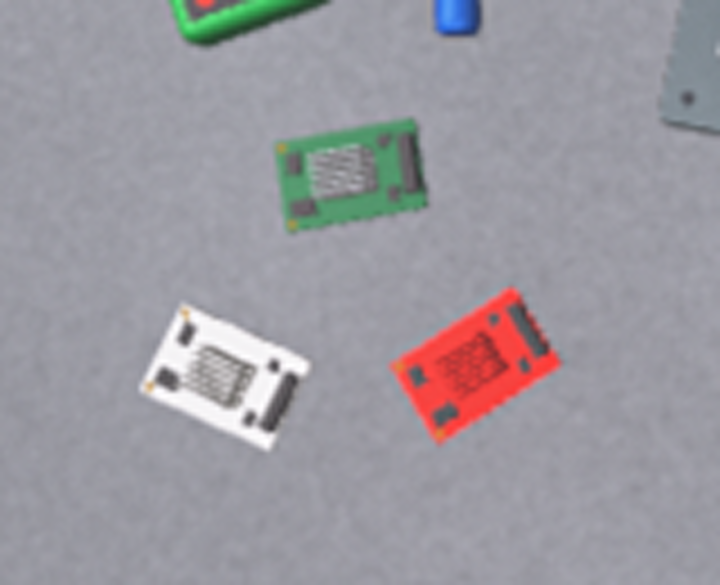

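View pics/crop2.png

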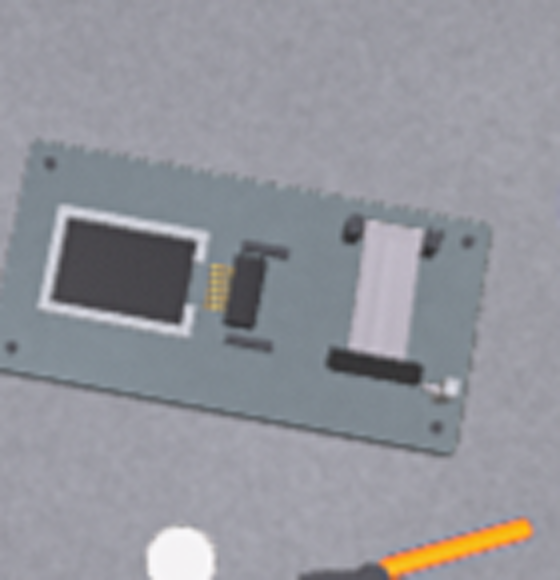

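Run:
```python
from h import *
p=r.capture('top');im=p['img'].astype(int)
# board green mask
R,G,B=im[...,0],im[...,1],im[...,2]
m=((G>R+25)&(G>B+10)).astype(np.uint8); 
n,l,st,c=cv2.connectedComponentsWithStats(m)
for i in range(1,n):
    if st[i,4]>150:
        pts=np.argwhere(l==i)[:,::-1].astype(np.float32)
        W=np.array([ray(p,q,0.004)[:2] for q in pts],np.float32)
        print(st[i],c[i],cv2.minAreaRect(W*1000))
# jig corners: from crop2 pixels /4 + (270,115)
# nest wall outer corners at z=.036, from crop
for nm,uv,z in [('nTL',(60,206),.036),('nTR',(208,232),.036),('nBR',(190,334),.036),('nBL',(40,308),.036),('barL',(330,358),.087),('barR',(422,372),.087),('jTL',(35,142),.03),('jTR',(492,224),.03),('jBR',(455,452),.03),('ptr',(455,387),.08)]:
    print(nm,ray(p,(uv[0]/4+270-.4,uv[1]/4+115-.4),z).round(4))
p=r.capture('wrist');Rw=np.array(p['R']);s=r.get_state();T=s['eef_rot']
print('cam in tool',T.T@(-Rw.T@np.array(p['t'])-s['tool_pos']),'\n',(Rw@T).T,p['fx'])
```

```text
[141 119  52  71 906] [168.52759382 155.05187638] ((664.6679077148438, 415.9141845703125), (177.97848510742188, 88.82490539550781), 22.07067108154297)
[ 557  194   42   59 1704] [577.47593897 224.37617371] ((501.272705078125, -649.74658203125), (150.44297790527344, 80.53614807128906), 8.498356819152832)
[181 206  34  25 389] [196.93059126 218.75321337] ((497.0255126953125, 324.37579345703125), (52.711727142333984, 80.62793731689453), 11.893660545349121)
[448 231  35  32 389] [463.47300771 245.44987147] ((441.8154602050781, -357.1670227050781), (79.45973205566406, 51.436973571777344), 57.911582946777344)
nTL [0.6309 0.1037 0.036 ]
nTR [0.6162 0.0102 0.036 ]
nBR [0.5512 0.0202 0.036 ]
nBL [0.5656 0.1141 0.036 ]
barL [ 0.5317 -0.0622  0.087 ]
barR [ 0.5245 -0.1163  0.087 ]
jTL [0.6736 0.1216 0.03  ]
jTR [ 0.6266 -0.17    0.03  ]
jBR [ 0.4816 -0.1459  0.03  ]
ptr [ 0.5168 -0.1369  0.08  ]
cam in tool [-0.00021945 -0.07245034 -0.14327526] 
 [[ 9.99999780e-01 -4.76120699e-04 -4.62668501e-04]
 [ 5.88995869e-04  9.57818516e-01  2.87373178e-01]
 [ 3.06328139e-04 -2.87373387e-01  9.57818585e-01]] 338.07568079987504
```

>>> {"fn": "servo_tool", "kwargs": {
  "series": [
    [[-4.4,-4.1,0],-8,1],
    [[-8.8,-8.2,0],-16,0.7],
    [[-13.2,-12.3,0],-24,0.6],
    [[-17.6,-16.4,0],-32,0.6],
    [[-22,-20.5,0],-40,0.6],
    [[-26.4,-24.6,0],-48,0.6],
    [[-30.8,-28.7,0],-56,0.6],
    [[-35.2,-32.8,0],-64,0.6],
    [[-39.6,-36.9,0],-72,0.6],
    [[-44,-41,0],-79,0.6]
  ]
}}

```text
t: 2.25
tool_pos: [0.4115, 0.0818, 0.2315]
eef_rot: [[0.978, 0.207, 0.001], [0.207, -0.978, -0.0], [0.001, 0.0, -1.0]]
contact_force: [1.7, -0.9, -0.2]
width: 0.0513
```

```bash
cat >> h.py <<'E'
def go(P,yaw=None):
    s=r.get_state();T=s['eef_rot'];d=T.T@(np.array(P)-s['tool_pos'])*100
    y0=np.degrees(np.arctan2(T[1,0],T[0,0]))
    print('t',round(s['t'],2),'pos',s['tool_pos'].round(4),'yaw',round(y0,2),'w',round(s['width'],4),'F',np.round(s['contact_force'],1),'shift cm',d.round(2),'twist',None if yaw is None else round((y0-yaw+180)%360-180,2))
E
python3 -c "
from h import *
go([.497,.324,.15],11.9)"
```

```text
t 2.25 pos [0.4115 0.0818 0.2315] yaw 11.94 w 0.0513 F [ 1.7 -0.9 -0.2] shift cm [ 13.37 -21.93   8.16] twist 0.04
```

>>> {"fn": "servo_tool", "kwargs": {
  "series": [
    [[3.2,-5.2,1.5],0,0.6],
    [[6.4,-10.5,3.5],0,0.6],
    [[9.6,-15.7,5.5],0,0.6],
    [[12.8,-21,7.5],0,0.6],
    [[13.4,-21.9,8.2],0,0.6],
    [[13.4,-21.9,8.2],0,0.6]
  ]
}}

```text
t: 3.0
tool_pos: [0.497, 0.3242, 0.1486]
eef_rot: [[0.978, 0.208, -0.001], [0.208, -0.978, -0.001], [-0.001, 0.001, -1.0]]
contact_force: [0.9, -0.4, 0.2]
width: 0.0511
```

Run:
```python
from h import *
p=r.capture('wrist');save(p,'w1')
go([.497,.324,.006],11.9)
im=p['img'].astype(int)
R,G,B=im[...,0],im[...,1],im[...,2]
m=((G>R+25)&(G>B+10)).astype(np.uint8); 
n,l,st,c=cv2.connectedComponentsWithStats(m)
for i in range(1,n):
    if st[i,4]>400:
        pts=np.argwhere(l==i)[:,::-1].astype(np.float32)
        W=np.array([ray(p,q,0.004)[:2] for q in pts],np.float32)
        print(st[i],c[i],cv2.minAreaRect(W*1000))
```

```text
t 3.05 pos [0.497  0.3234 0.1494] yaw 11.96 w 0.0515 F [-0.7 -0.7 -0.1] shift cm [ 1.000e-02 -7.000e-02  1.434e+01] twist 0.06
[ 429   58  211  143 7818] [522.19160911 125.61575851] ((665.7093505859375, 403.7268981933594), (175.4197235107422, 93.35765075683594), 22.07740020751953)
[ 291  138   61   89 3232] [320.66522277 178.17141089] ((496.69232177734375, 323.9551696777344), (51.73151397705078, 79.97757720947266), 11.275601387023926)
```

View pics/w1.png

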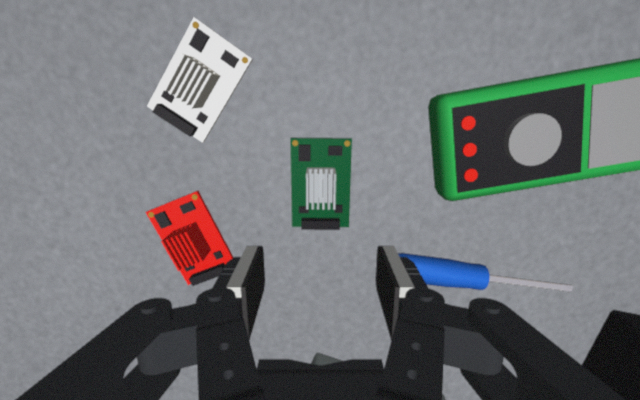

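>>> {"fn": "servo_tool", "kwargs": {
  "series": [
    [[0,-0.1,5],0,0.6],
    [[0,-0.1,10],0,0.6],
    [[0,-0.1,12.5],0,0.6],
    [[0,-0.1,14],0,0.6],
    [[0,-0.1,14.3],0,0.6],
    [[0,-0.1,14.3],0,0.6]
  ]
}}

```text
t: 3.8
tool_pos: [0.4974, 0.3242, 0.0075]
eef_rot: [[0.978, 0.207, 0.002], [0.207, -0.978, -0.0], [0.001, 0.0, -1.0]]
contact_force: [0.1, -0.1, 1.0]
width: 0.051
```

Run:
```python
from h import *
p=r.capture('wrist');save(p,'w2')
go([.497,.324,.006],11.6)
```

```text
t 3.85 pos [0.4975 0.3244 0.0076] yaw 11.95 w 0.0514 F [ 0.   0.1 -0. ] shift cm [-0.06  0.02  0.16] twist 0.35
```

View pics/w2.png

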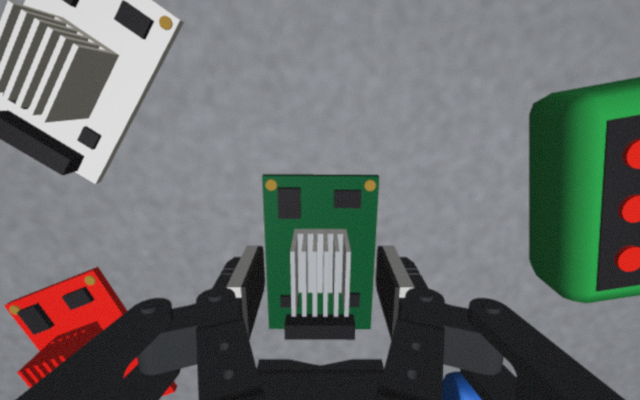

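>>> {"fn": "servo_tool", "kwargs": {
  "series": [
    [[0,0,0.1],0,0.4],
    [[0,0,0.1],0,0.2],
    [[0,0,0.1],0,0],
    [[0,0,0.1],0,0],
    [[0,0,0.1],0,0],
    [[0,0,0.1],0,0],
    [[0,0,-1],0,0],
    [[0,0,-3],0,0],
    [[0,0,-6],0,0],
    [[0,0,-6],0,0]
  ]
}}

```text
t: 5.1
tool_pos: [0.4985, 0.325, 0.0701]
eef_rot: [[0.978, 0.207, 0.005], [0.207, -0.978, 0.002], [0.005, -0.001, -1.0]]
contact_force: [0.0, -0.6, -0.7]
width: 0.0221
```

Run:
```python
from h import *
p=r.capture('wrist');save(p,'w3')
go([.591,.062,.14],-9.1)
```

```text
t 5.15 pos [0.4979 0.3247 0.0687] yaw 11.96 w 0.0227 F [-0.4  0.6 -1.2] shift cm [ 3.69 27.62 -7.12] twist 21.06
```

View pics/w3.png

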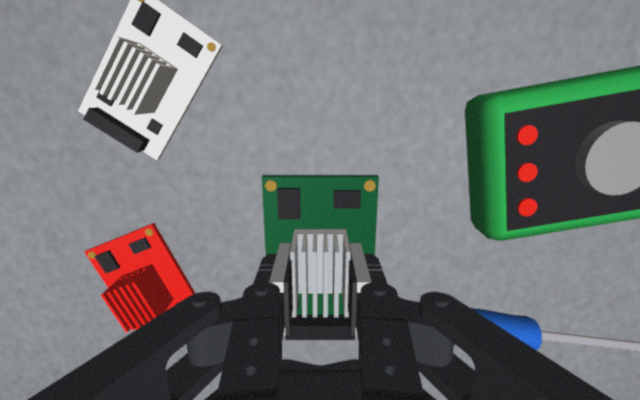

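```bash
python3 -c "
from h import *
go([.575,-.037,.16],-9.1)"
```

```text
t 5.15 pos [0.4979 0.3247 0.0687] yaw 11.96 w 0.0227 F [-0.4  0.6 -1.2] shift cm [ 0.08 36.98 -9.13] twist 21.06
```

>>> {"fn": "servo_tool", "kwargs": {
  "series": [
    [[0,4,-4],2,0],
    [[0,9,-7],5,0],
    [[0,14,-9],8,0],
    [[0,19,-9.1],11,0],
    [[0,24,-9.1],14,0],
    [[0,29,-9.1],17,0],
    [[0,33,-9.1],19,0],
    [[0,36,-9.1],21,0],
    [[0,37,-9.1],21,0],
    [[0,37,-9.1],21,0]
  ]
}}

```text
t: 6.4
tool_pos: [0.574, -0.0373, 0.1591]
eef_rot: [[0.988, -0.157, 0.003], [-0.157, -0.988, 0.001], [0.002, -0.002, -1.0]]
contact_force: [-0.1, -0.6, -1.0]
width: 0.0227
```

Run:
```python
from h import *
import pickle
p=r.capture('wrist');save(p,'w4')
pickle.dump((dict(p),r.get_state()),open('w4.pkl','wb'))
go([.591,.062,.14],-9.1)
a=cv2.cvtColor(p['img'],cv2.COLOR_RGB2BGR)
cv2.imwrite('pics/w4c.png',cv2.resize(a[:200,180:460],None,fx=2.8,fy=2.8,interpolation=cv2.INTER_CUBIC))
```

```text
t 6.45 pos [ 0.5739 -0.0367  0.1593] yaw -9.0 w 0.0226 F [ 0.   0.6 -1.1] shift cm [  0.14 -10.02   1.95] twist 0.1
```

View pics/w4.png

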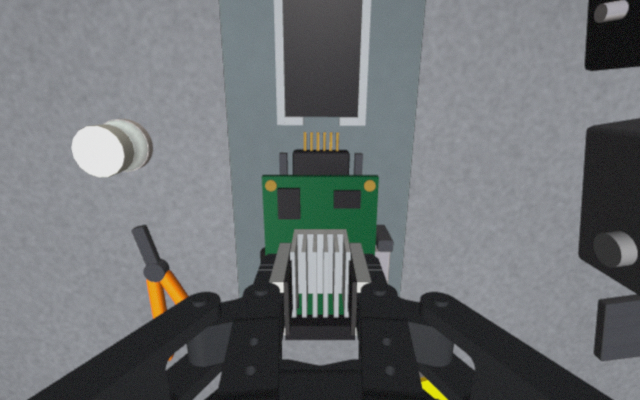

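View pics/w4c.png

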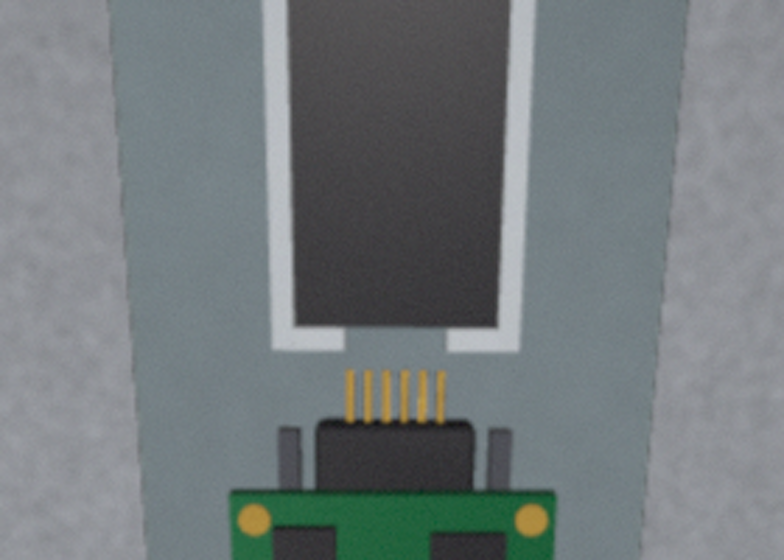

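Run:
```python
from h import *
import pickle
p,s=pickle.load(open('w4.pkl','rb'));T=s['eef_rot'];tp=s['tool_pos']
def f(u,v): return ((u+.5)/2.8+180-.5,(v+.5)/2.8-.5)
P={k:ray(p,f(*uv),.036) for k,uv in dict(BL=(272,351),BR=(520,353),TL=(263,0),TR=(536,0)).items()}
for k in P: print(k,P[k].round(4))
for a,b in (('BL','TL'),('BR','TR')):
    d=P[b]-P[a];print('yaw side',np.degrees(np.arctan2(-d[0],d[1])))
d=P['BR']-P['BL'];print('yaw end',np.degrees(np.arctan2(d[1],d[0])),'w',np.linalg.norm(d))
for k,uv in dict(baseL=((108,0),(148,560)),baseR=((688,0),(640,560))).items():
    A,B=[ray(p,f(*q),.03) for q in uv];d=A-B;print(k,A.round(4),B.round(4),np.degrees(np.arctan2(-d[0],d[1])))
yaw=np.radians(-9.0);ya=np.array([-np.sin(yaw),np.cos(yaw)]);mid=(P['BL']+P['BR'])[:2]/2
print('nest',mid+.048*ya)
# board in hand
zs=tp[2]-.0026
m=(p['img'][...,1].astype(int)>p['img'][...,0]+25)&(p['img'][...,1].astype(int)>p['img'][...,2]+10)
rows=[]
for v in (180,190,200,210,220,230):
    c=np.where(m[v,200:440])[0]+200
    A=T.T@(ray(p,(c[0]-.5,v),zs)-tp);B=T.T@(ray(p,(c[-1]+.5,v),zs)-tp);rows.append(((A+B)/2*1000)[:2]);
    print(v,(A*1000).round(1),(B*1000).round(1))
for u in (280,300,320,340,360):
    c=np.where(m[150:,u])[0]+150;print(u,(T.T@(ray(p,(u,c[0]-.5),zs)-tp)*1000).round(2))
print(m[170:182,320].astype(int),p['img'][172:180,320].tolist())
```

```text
BL [0.5488 0.0195 0.036 ]
BR [0.6163 0.0081 0.036 ]
TL [0.5632 0.1043 0.036 ]
TR [0.6307 0.0936 0.036 ]
yaw side -9.663271416310499
yaw side -9.514718353307835
yaw end -9.541664559598571 w 0.06849097517158181
baseL [0.5237 0.1121 0.03  ] [ 0.4993 -0.0355  0.03  ] -9.393318645185893
baseR [0.6701 0.0888 0.03  ] [ 0.6454 -0.059   0.03  ] -9.488454406706305
nest [0.59007424 0.06121632]
180 [-26.6 -37.1   2.6] [ 25.3 -37.    2.7]
190 [-26.8 -32.5   2.6] [ 25.1 -32.4   2.7]
200 [-26.6 -27.9   2.6] [ 25.3 -27.8   2.7]
210 [-26.8 -23.1   2.6] [ 25.1 -23.    2.7]
220 [-26.6 -18.3   2.6] [ 25.3 -18.2   2.7]
230 [-26.8 -13.4   2.6] [ 25.5 -13.2   2.7]
280 [-18.28 -39.61   2.62]
300 [ -9.47 -39.14   2.64]
320 [ -0.65 -39.12   2.66]
340 [  8.18 -39.55   2.69]
360 [ 17.01 -39.09   2.71]
[0 0 0 0 0 0 1 1 1 1 1 1] [[47, 49, 52], [50, 51, 56], [41, 49, 47], [27, 47, 37], [29, 69, 45], [33, 91, 56], [32, 96, 60], [38, 99, 64]]
```

```bash
python3 -c "
from h import *
go([.5912,.0613,.06],-9.5)"
```

```text
t 6.45 pos [ 0.5739 -0.0367  0.1593] yaw -9.0 w 0.0226 F [ 0.   0.6 -1.1] shift cm [ 0.15 -9.94  9.95] twist 0.5
```

>>> {"fn": "servo_tool", "kwargs": {
  "series": [
    [[0.1,-4,0],0.5,0],
    [[0.15,-8,1],0.5,0],
    [[0.15,-9.9,4],0.5,0],
    [[0.15,-9.9,8],0.5,0],
    [[0.15,-9.9,9.9],0.5,0],
    [[0.15,-9.9,9.9],0.5,0],
    [[0.15,-9.9,9.9],0.5,0]
  ]
}}

```text
t: 7.32
tool_pos: [0.5914, 0.0615, 0.0614]
eef_rot: [[0.986, -0.164, 0.004], [-0.164, -0.986, 0.001], [0.004, -0.002, -1.0]]
contact_force: [-0.2, -0.5, 0.3]
width: 0.0229
```

Run:
```python
from h import *
import pickle
p=r.capture('wrist');save(p,'w5')
pickle.dump((dict(p),r.get_state()),open('w5.pkl','wb'))
go([.5912,.0613,.0366],-9.5)
q=r.capture('scene')
a=cv2.cvtColor(p['img'],cv2.COLOR_RGB2BGR);b=cv2.cvtColor(q['img'],cv2.COLOR_RGB2BGR)
cv2.imwrite('pics/w5c.png',cv2.resize(a[100:400,200:440],None,fx=2.4,fy=2,interpolation=cv2.INTER_CUBIC)[:600])
cv2.imwrite('pics/s5c.png',cv2.resize(b[120:280,230:430],None,fx=3.5,fy=3.5,interpolation=cv2.INTER_CUBIC))
```

```text
t 7.38 pos [0.5916 0.0613 0.0616] yaw -9.47 w 0.0228 F [ 1.   0.2 -0.4] shift cm [-0.05  0.01  2.5 ] twist 0.03
```

View pics/w5.png

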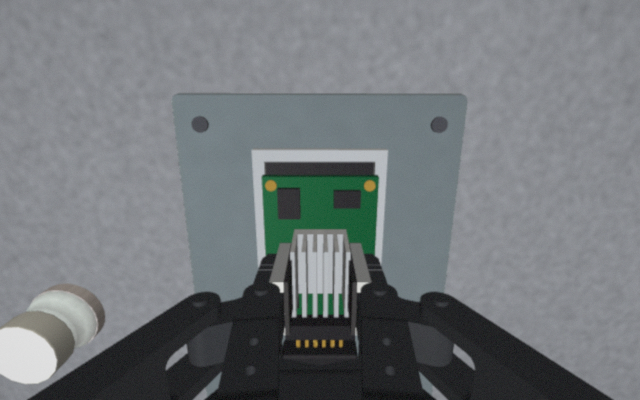

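View pics/s5c.png

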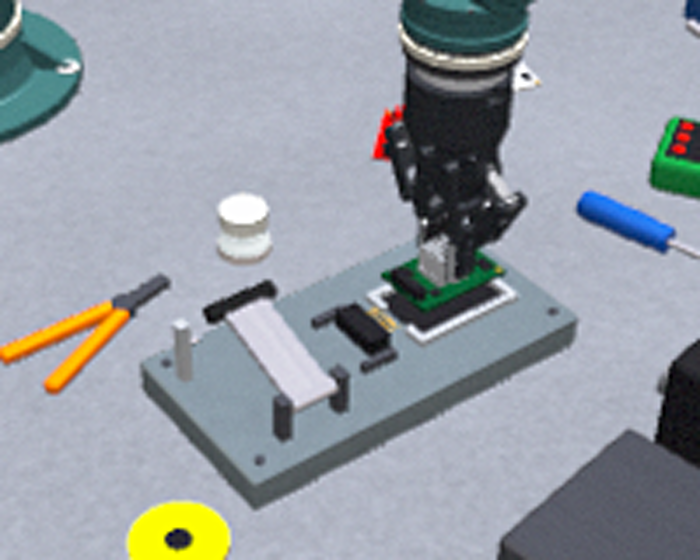

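Run:
```python
from h import *
import pickle
p,s=pickle.load(open('w5.pkl','rb'));T=s['eef_rot'];tp=s['tool_pos'];im=p['img']
a=cv2.cvtColor(im,cv2.COLOR_RGB2BGR)
cv2.imwrite('pics/w5d.png',cv2.resize(a[140:270,240:400],None,fx=4.6,fy=4.6,interpolation=cv2.INTER_CUBIC))
tf=lambda u,v,z:(T.T@(ray(p,(u,v),z)-tp)*1000)[:2].round(2)
g=im.astype(int).sum(2)/3
# subpixel edges via gradients per row: outer wall edge left/right
for v in (160,180,200,220,235):
    row=g[v];d=np.diff(row)
    def edge(lo,hi,sgn):
        w=np.clip(sgn*d[lo:hi],0,None);w[w<w.max()*.3]=0;return (w*(np.arange(lo,hi)+.5)).sum()/w.sum()
    L=edge(245,258,1);Rr=edge(380,396,-1);li=edge(256,268,-1);ri=edge(374,384,1)
    print(v,'outer',tf(L,v,.036),tf(Rr,v,.036),'mid',((tf(L,v,.036)+tf(Rr,v,.036))/2),'in',tf(li,v,.036),tf(ri,v,.036))
zs=tp[2]-.0026
for u in (275,300,320,340,365):
    d=np.diff(g[:,u]);w=np.clip(d[143:156],0,None);w[w<w.max()*.3]=0;e=(w*(np.arange(143,156)+.5)).sum()/w.sum()
    w=np.clip(-d[155:170],0,None);w[w<w.max()*.3]=0;e2=(w*(np.arange(155,170)+.5)).sum()/w.sum()
    print(u,'far outer',e,tf(u,e,.036),'inner',tf(u,e2,.036),'board edge',tf(u,175.5,zs))
```

```text
160 outer [-35.58 -42.58] [ 32.76 -42.51] mid [ -1.41  -42.545] in [-29.95 -42.57] [ 28.37 -42.51]
180 outer [-35.53 -32.23] [ 32.83 -32.14] mid [ -1.35  -32.185] in [-31.08 -32.22] [ 28.87 -32.14]
200 outer [-35.59 -21.51] [ 32.72 -21.4 ] mid [ -1.435 -21.455] in [-31.09 -21.5 ] [ 28.87 -21.41]
220 outer [-35.59 -10.41] [ 32.74 -10.28] mid [ -1.425 -10.345] in [-31.08 -10.4 ] [ 28.73 -10.29]
235 outer [-35.61  -1.81] [32.83 -1.67] mid [-1.39 -1.74] in [-31.07  -1.8 ] [28.81 -1.68]
275 far outer 149.40425531914892 [-23.54 -47.91] inner [-23.78 -41.75] board edge [-20.93 -39.84]
300 far outer 149.43478260869563 [-11.06 -47.88] inner [-11.16 -41.76] board edge [ -9.91 -39.83]
320 far outer 149.37027027027028 [ -1.06 -47.91] inner [ -1.07 -41.73] board edge [ -1.08 -39.82]
340 far outer 149.61557788944725 [  8.93 -47.77] inner [  9.04 -41.74] board edge [  7.75 -39.8 ]
365 far outer 149.55851063829786 [ 21.44 -47.79] inner [ 21.67 -41.72] board edge [ 18.8  -39.79]
```

View pics/w5d.png

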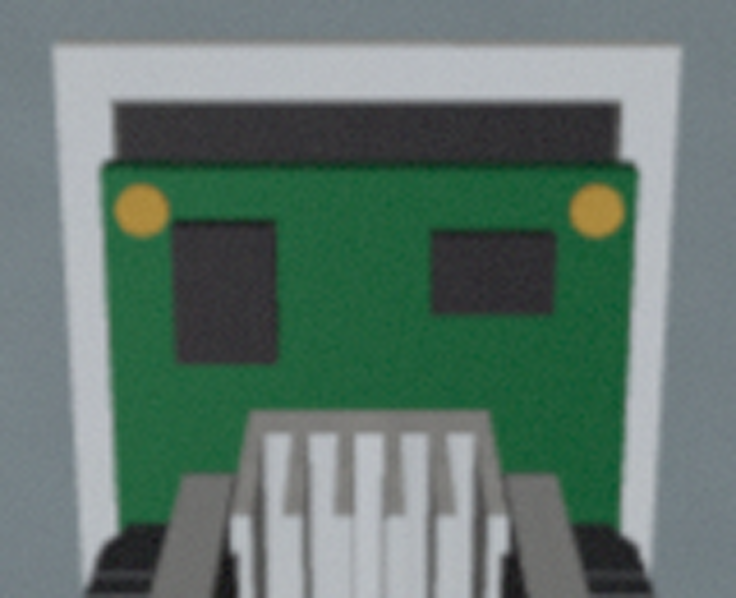

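>>> {"fn": "servo_tool", "kwargs": {
  "series": [
    [[-0.07,0,0.3],0,0],
    [[-0.07,0,0.8],0,0],
    [[-0.07,0,1.3],0,0],
    [[-0.07,0,1.7],0,0],
    [[-0.07,0,2.1],0,0],
    [[-0.07,0,2.35],0,0],
    [[-0.07,0,2.35],0,0]
  ]
}}

```text
t: 8.3
tool_pos: [0.591, 0.0613, 0.0379]
eef_rot: [[0.986, -0.165, 0.004], [-0.165, -0.986, 0.001], [0.004, -0.002, -1.0]]
contact_force: [-0.8, -0.4, 0.4]
width: 0.0225
```

Run:
```python
from h import *
import pickle
p=r.capture('wrist');save(p,'w6')
pickle.dump((dict(p),r.get_state()),open('w6.pkl','wb'))
go([.5912,.0613,.0366],-9.5)
q=r.capture('scene')
a=cv2.cvtColor(p['img'],cv2.COLOR_RGB2BGR);b=cv2.cvtColor(q['img'],cv2.COLOR_RGB2BGR)
A=cv2.resize(a[140:270,240:400],(640,520),interpolation=cv2.INTER_CUBIC);cv2.imwrite('pics/w6c.png',A)
cv2.imwrite('pics/s6c.png',cv2.resize(b[170:250,310:400],None,fx=6,fy=6,interpolation=cv2.INTER_CUBIC))
```

```text
t 8.35 pos [0.5911 0.0613 0.0381] yaw -9.48 w 0.0227 F [-0.1 -0.3 -1.1] shift cm [0.01 0.   0.15] twist 0.02
```

View pics/w6c.png

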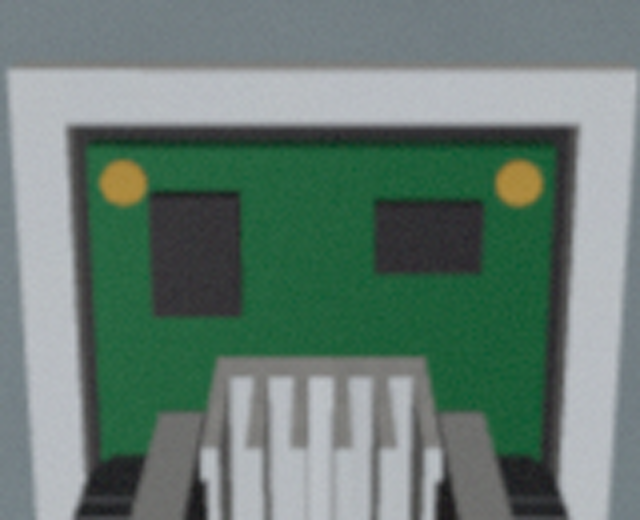

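View pics/s6c.png

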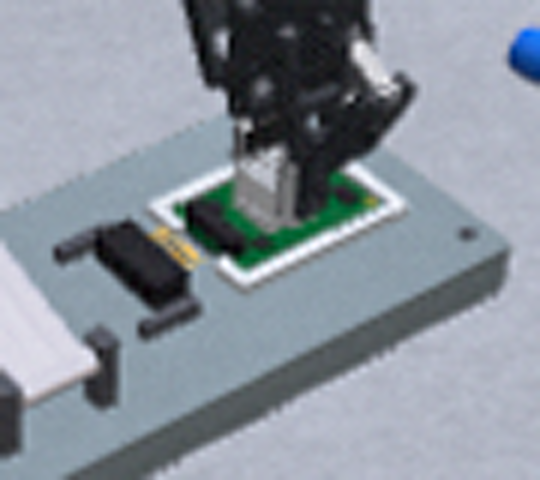

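>>> {"fn": "servo_tool", "kwargs": {
  "series": [
    [[0,0,0.05],0,0],
    [[0,0,0.1],0,0],
    [[0,0,0.13],0,0],
    [[0,0,0.13],0,0]
  ]
}}

```text
t: 8.9
tool_pos: [0.5913, 0.0613, 0.0374]
eef_rot: [[0.986, -0.165, 0.005], [-0.165, -0.986, 0.001], [0.005, -0.002, -1.0]]
contact_force: [-1.9, 0.6, 7.0]
width: 0.0228
```

>>> {"fn": "servo_tool", "kwargs": {
  "series": [
    [[0,0,0],0,0.32],
    [[0,0,0],0,0.4],
    [[0,0,0],0,0.5],
    [[0,0,0],0,0.5],
    [[0,0,-0.5],0,0.5],
    [[0,0,-2],0,0.5],
    [[0,0,-5],0,0.5],
    [[0,0,-9],0,0.5],
    [[0,0,-10],0,0.5],
    [[0,0,-10],0,0.5]
  ]
}}

```text
t: 10.15
tool_pos: [0.5911, 0.0612, 0.1383]
eef_rot: [[0.986, -0.165, 0.007], [-0.165, -0.986, 0.001], [0.006, -0.002, -1.0]]
contact_force: [-0.6, -0.2, -0.8]
width: 0.0427
```

Run:
```python
from h import *
import pickle
p=r.capture('wrist');save(p,'w7')
pickle.dump((dict(p),r.get_state()),open('w7.pkl','wb'))
go([.59,.06,.13])
a=cv2.cvtColor(p['img'],cv2.COLOR_RGB2BGR)
cv2.imwrite('pics/w7c.png',cv2.resize(a[60:260,220:420],(600,600),interpolation=cv2.INTER_CUBIC))
q=r.capture('top');pickle.dump(dict(q),open('t7.pkl','wb'))
print(r.find_in(q,'pointer')[:2],r.find_in(q,'paddle')[:2])
```

```text
t 10.2 pos [0.5907 0.0612 0.1373] yaw -9.48 w 0.0427 F [-0.1  0.3 -0.5] shift cm [-0.05  0.14  0.73] twist None
[{'at': [360.9, 192.5], 'conf': 0.69}, {'at': [365.2, 193.4], 'conf': 0.61}] [{'at': [364.3, 190.1], 'conf': 0.75}, {'at': [165.0, 156.0], 'conf': 0.41}]
```

View pics/w7c.png

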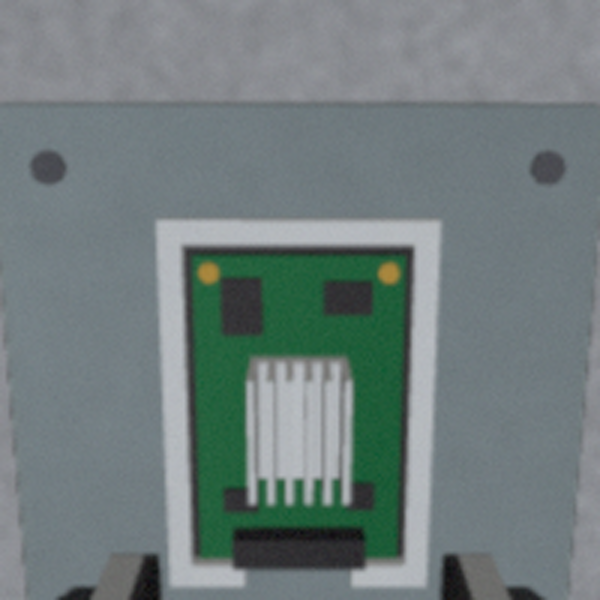

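View pics/w7.png

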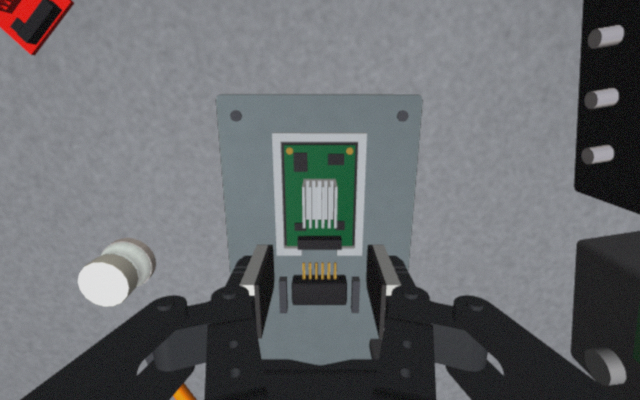

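```bash
python3 -c "
from h import *
go([.5256,-.0898,.105],-9.5)"
```

```text
t 10.35 pos [0.5902 0.0612 0.1364] yaw -9.48 w 0.0426 F [-0.1 -0.6  0.5] shift cm [-3.9  15.97  3.1 ] twist 0.02
```

>>> {"fn": "servo_tool", "kwargs": {
  "series": [
    [[-1,4,-0.5],0,0.3],
    [[-2,8,-0.5],0,0],
    [[-3,12,-0.5],0,0],
    [[-3.9,16,-0.5],0,0],
    [[-3.9,16,1.5],0,0],
    [[-3.9,16,3.1],0,0],
    [[-3.9,16,3.1],0,0],
    [[-3.9,16,3.1],0,0]
  ]
}}

```text
t: 11.35
tool_pos: [0.5256, -0.09, 0.1053]
eef_rot: [[0.986, -0.165, 0.003], [-0.165, -0.986, 0.001], [0.003, -0.002, -1.0]]
contact_force: [0.5, 0.4, 0.2]
width: 0.0002
```

Run:
```python
from h import *
import pickle
p=r.capture('wrist');save(p,'w8')
pickle.dump((dict(p),r.get_state()),open('w8.pkl','wb'))
go([.5256,-.0898,.067],-9.5)
q=r.capture('scene');pickle.dump(dict(q),open('s8.pkl','wb'))
b=cv2.cvtColor(q['img'],cv2.COLOR_RGB2BGR)
cv2.imwrite('pics/s8c.png',cv2.resize(b[120:280,230:430],None,fx=3.5,fy=3.5,interpolation=cv2.INTER_CUBIC))
```

```text
t 11.4 pos [ 0.5258 -0.0901  0.1055] yaw -9.46 w 0.0003 F [ 0.1  0.1 -0.1] shift cm [-0.04 -0.02  3.84] twist 0.04
```

View pics/w8.png

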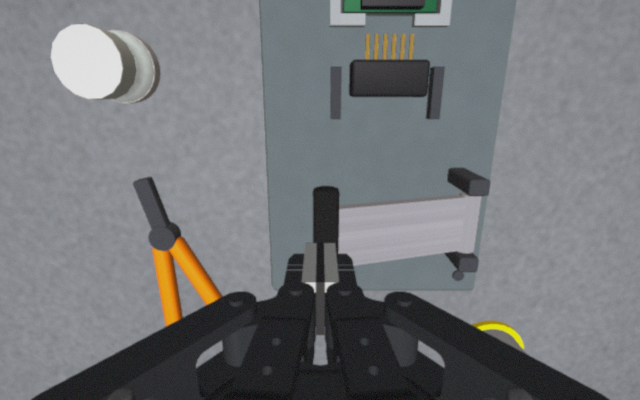

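View pics/s8c.png

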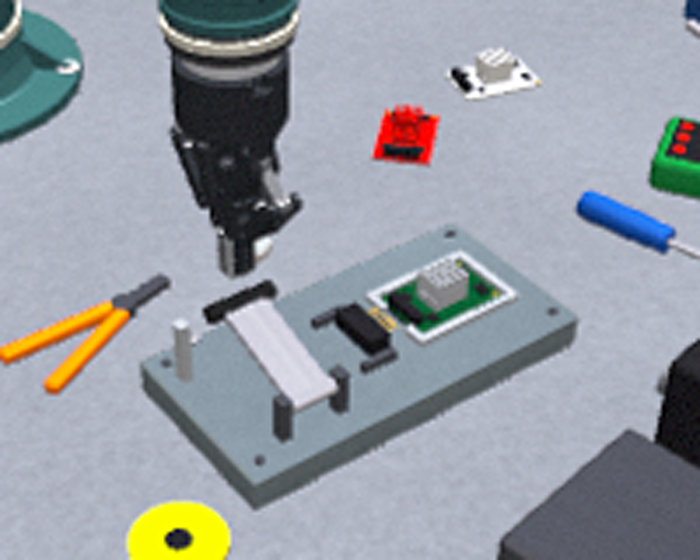

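>>> {"fn": "servo_tool", "kwargs": {
  "series": [
    [[0,0,1],0,0],
    [[0,0,1.6],0,0],
    [[0,0,1.9],0,0],
    [[0,0,2.1],0,0],
    [[0,0,2.1],0,0],
    [[0,0,2.1],0,0]
  ]
}}

```text
t: 12.2
tool_pos: [0.5257, -0.09, 0.0847]
eef_rot: [[0.986, -0.165, 0.004], [-0.165, -0.986, 0.001], [0.004, -0.002, -1.0]]
contact_force: [-3.4, 1.1, 5.8]
width: -0.0003
```

>>> {"fn": "servo_tool", "kwargs": {
  "series": [
    [[0,0,0.4],0,0],
    [[0,0,0.8],0,0],
    [[0,0,1.2],0,0],
    [[0,0,1.5],0,0],
    [[0,0,1.65],0,0],
    [[0,0,1.7],0,0],
    [[0,0,1.7],0,0],
    [[0,0,1.7],0,0]
  ]
}}

```text
t: 13.2
tool_pos: [0.5253, -0.0899, 0.0679]
eef_rot: [[0.986, -0.164, 0.003], [-0.164, -0.986, 0.001], [0.003, -0.002, -1.0]]
contact_force: [-5.6, 1.2, 8.0]
width: -0.0002
```

Run:
```python
from h import *
import pickle
p=r.capture('wrist');save(p,'w9')
pickle.dump((dict(p),r.get_state()),open('w9.pkl','wb'))
go([.5256,-.0898,.067],-9.5)
q=r.capture('scene');pickle.dump(dict(q),open('s9.pkl','wb'))
b=cv2.cvtColor(q['img'],cv2.COLOR_RGB2BGR)
cv2.imwrite('pics/s9c.png',cv2.resize(b[170:250,260:380],None,fx=6,fy=6,interpolation=cv2.INTER_CUBIC))
# block motion
p0,s0=pickle.load(open('w8.pkl','rb'))
for pp,n in((p0,'a'),(p,'b')):
    a=cv2.cvtColor(pp['img'],cv2.COLOR_RGB2BGR);cv2.imwrite('pics/w9%s.png'%n,cv2.resize(a[0:140,280:500],None,fx=3.5,fy=3.5,interpolation=cv2.INTER_CUBIC))
```

```text
t 13.25 pos [ 0.5253 -0.0899  0.0679] yaw -9.47 w -0.0002 F [-6.1  0.7  8.1] shift cm [ 0.03 -0.01  0.09] twist 0.03
```

View pics/s9c.png

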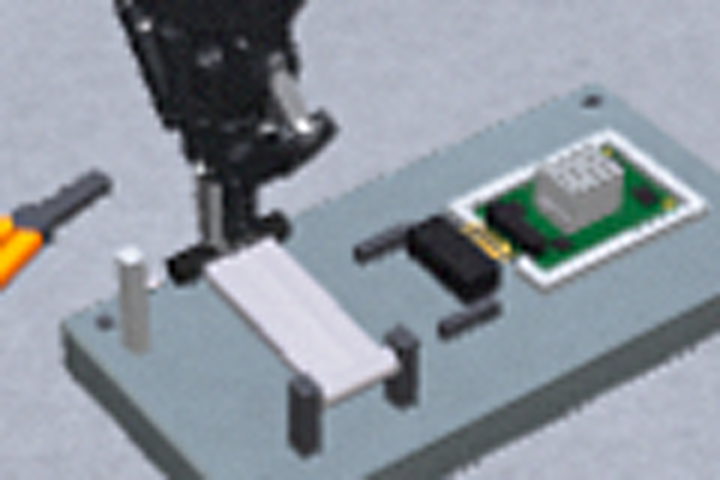

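View pics/w9a.png

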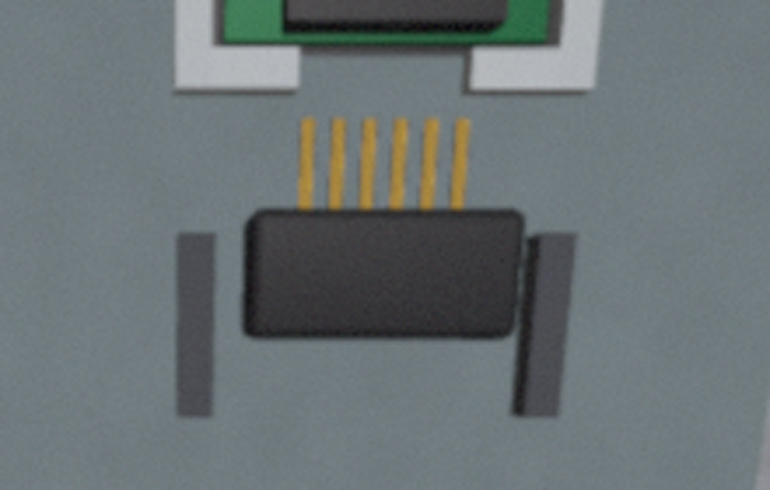

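View pics/w9b.png

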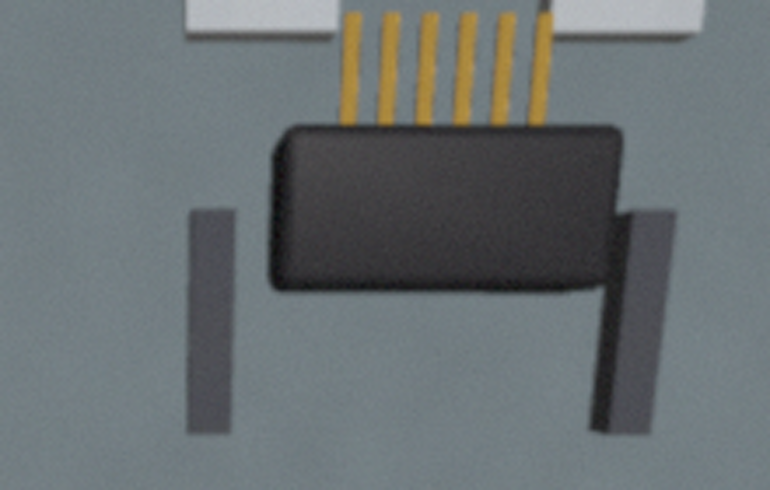

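Run:
```python
from h import *
import pickle
yaw=np.radians(-9.5);ya=np.array([-np.sin(yaw),np.cos(yaw)])
for f,fr,wl,u in(('w8.pkl',210,90,400),('w9.pkl',127,35,450)):
    p,s=pickle.load(open(f,'rb'))
    c=lambda u,v:((u+.5)/3.5+280-.5,(v+.5)/3.5-.5)
    print((ray(p,c(u,fr),.047)[:2]@ya*1000).round(2),(ray(p,c(u*.6,wl),.036)[:2]@ya*1000).round(2))
p=r.capture('wrist');
a=cv2.cvtColor(p['img'],cv2.COLOR_RGB2BGR);cv2.imwrite('pics/w10.png',cv2.resize(a[130:300,240:420],None,fx=3.5,fy=3.5,interpolation=cv2.INTER_CUBIC))
q=pickle.load(open('s9.pkl','rb'))
# predicted bar end/pointer in scene crop for given bar z
o=np.array([.5780,-.0126]);xa=np.array([ya[1],-ya[0]])
def W(x,y,z):return np.r_[o+x*xa+y*ya,z]
for nm,z in(('59',.055),('60',.060),('65',.065)):
    a=np.arcsin((z-.055)/.09014);x=.05-.09014*np.cos(a)
    print(nm,((proj(q,[W(x,-.113,z),W(x,-.057,z),W(x,-.113,z+.007),W(-.04,-.117,.06)])-[260,170])*6).round(1).tolist())
```

```text
90.71 109.96
96.9 109.77
59 [[170.8, 282.6], [281.5, 232.6], [170.2, 269.8], [162.4, 277.3]]
60 [[170.6, 273.7], [281.6, 223.7], [170.0, 260.8], [162.4, 277.3]]
65 [[170.7, 265.0], [282.0, 215.2], [170.1, 252.2], [162.4, 277.3]]
```

View pics/w10.png

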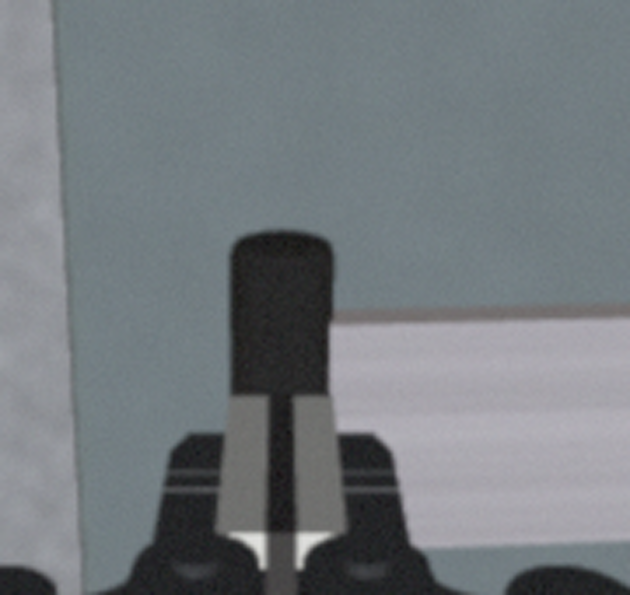

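>>> {"fn": "servo_tool", "kwargs": {
  "series": [
    [[0,0,0.06],0,0],
    [[0,0,0.12],0,0],
    [[0,0,0.13],0,0],
    [[0,0,0.13],0,0]
  ]
}}

```text
t: 13.85
tool_pos: [0.5251, -0.0899, 0.067]
eef_rot: [[0.986, -0.164, 0.003], [-0.164, -0.986, 0.001], [0.003, -0.001, -1.0]]
contact_force: [-4.9, 0.9, 7.3]
width: 0.0001
```

Run:
```python
from h import *
import pickle
p=r.capture('wrist');pickle.dump((dict(p),r.get_state()),open('w11.pkl','wb'))
go([.5256,-.0898,.067],-9.5)
q=r.capture('scene');s8=pickle.load(open('s8.pkl','rb'))
b=cv2.cvtColor(q['img'],cv2.COLOR_RGB2BGR);b0=cv2.cvtColor(s8['img'],cv2.COLOR_RGB2BGR)
f=lambda b:cv2.resize(b[200:235,270:318],None,fx=16,fy=16,interpolation=cv2.INTER_CUBIC)[:, :]
cv2.imwrite('pics/s11.png',f(b));cv2.imwrite('pics/s11_0.png',f(b0))
a=cv2.cvtColor(p['img'],cv2.COLOR_RGB2BGR);cv2.imwrite('pics/w11.png',cv2.resize(a[0:140,280:500],None,fx=3.5,fy=3.5,interpolation=cv2.INTER_CUBIC))
ya=np.array([.165,.986]);xa=np.array([.986,-.165]);o=np.array([.5780,-.0126])
def W(x,y,z):return np.r_[o+x*xa+y*ya,z]
for z in (.06,.065,.08):
    x=.05-.09014*np.cos(np.arcsin((z-.055)/.09014))
    print(z,((proj(q,[W(x,-.113,z),W(x,-.057,z),W(-.04,-.117,.06)])-[270,200]+.5)*16).round(1).tolist())
```

```text
t 13.9 pos [ 0.5251 -0.0899  0.067 ] yaw -9.47 w -0.0003 F [-4.2  0.8  7.8] shift cm [ 0.05 -0.01 -0.  ] twist 0.03
0.06 [[303.1, 257.7], [599.0, 124.6], [281.4, 267.5]]
0.065 [[303.4, 234.8], [600.2, 101.8], [281.4, 267.5]]
0.08 [[310.5, 170.9], [610.2, 38.2], [281.4, 267.5]]
```

View pics/s11.png

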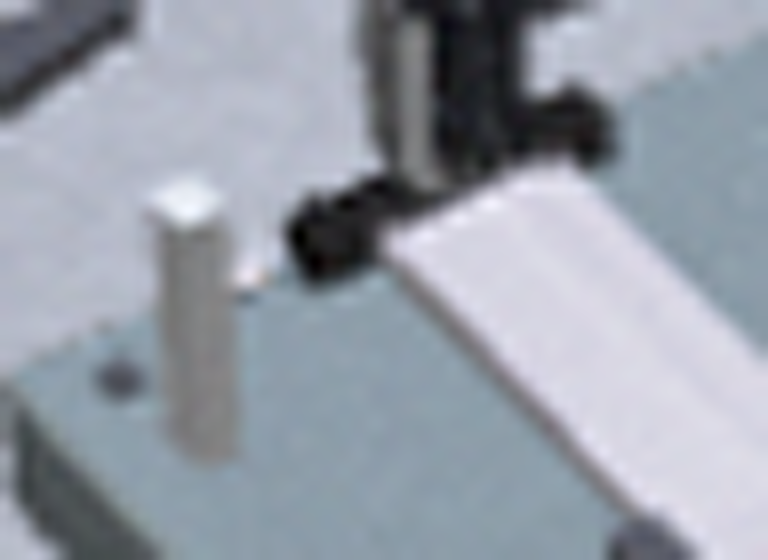

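View pics/s11_0.png

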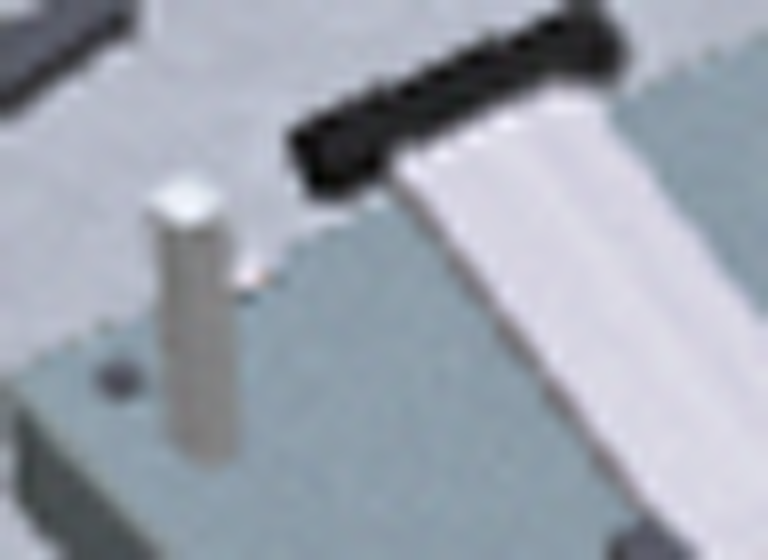

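View pics/w11.png

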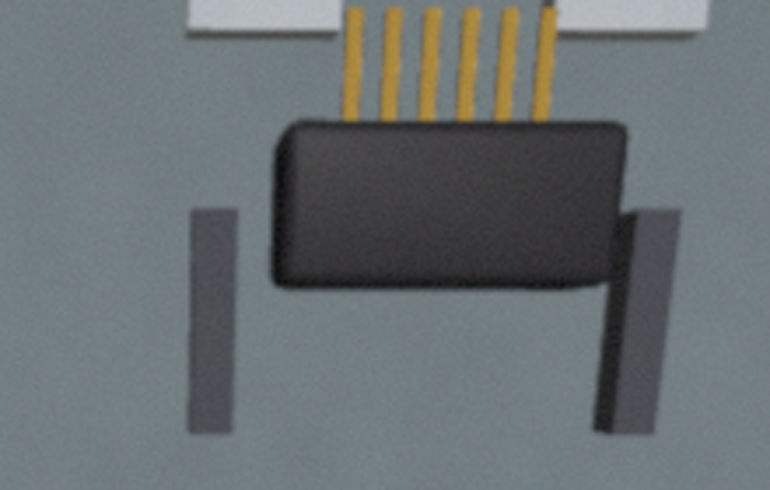

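Run:
```python
from h import *
import pickle
ya=np.array([.165,.986])
for f,fr,wl,u in(('w8.pkl',210,90,400),('w9.pkl',127,35,450),('w11.pkl',122.5,31.5,450)):
    p,s=pickle.load(open(f,'rb'))
    g=p['img'].astype(float).sum(2)/3
    # subpixel: front edge of block between pins and wall edge near the left wall piece
    c=lambda u,v:(int((u+.5)/3.5+280-.5),int(round((v+.5)/3.5-.5)))
    def sub(uc,vc,sg):
        d=np.diff(g[:,uc-2:uc+3].mean(1))[vc-5:vc+5]*sg if vc>=5 else np.diff(g[:,uc-2:uc+3].mean(1))[0:vc+5]*sg
        v0=max(vc-5,0);w=np.clip(d,0,None);w[w<w.max()*.35]=0;return (w*(np.arange(len(w))+v0+.5)).sum()/w.sum()
    ub=c(u*0.68,fr);uw=c(u*0.56 if f=='w8.pkl' else u*.55,wl)
    vb=sub(ub[0],ub[1],-1);vw=sub(uw[0],uw[1],-1)
    A=ray(p,(ub[0],vb),.047)[:2]@ya*1000;B=ray(p,(uw[0],vw),.036)[:2]@ya*1000
    print(f,vb,vw,A.round(2),B.round(2))
q=r.capture('scene');s8=pickle.load(open('s8.pkl','rb'))
g0=s8['img'].astype(np.float32).mean(2);g1=q['img'].astype(np.float32).mean(2)
k=8
t=cv2.resize(g0[204:214,286:292],None,fx=k,fy=k,interpolation=cv2.INTER_CUBIC)
for (c0,c1) in ((286,292),(287,293),(286,294)):
    t=cv2.resize(g0[205:213,c0:c1],None,fx=k,fy=k,interpolation=cv2.INTER_CUBIC)
    R=cv2.resize(g1[203:225,280:300],None,fx=k,fy=k,interpolation=cv2.INTER_CUBIC)
    m=cv2.matchTemplate(R,t,cv2.TM_CCOEFF_NORMED);_,v,_,l=cv2.minMaxLoc(m);print(v,'shift px',l[0]/k+280-c0,l[1]/k+203-205)
o=np.array([.578,-.0126]);xa=np.array([.986,-.165])
def P(z):
    x=.05-.09014*np.cos(np.arcsin((z-.055)/.09014));return proj(q,np.r_[o+x*xa-.113*ya,z])[0]
for z in(.058,.059,.06,.061,.062,.063):print(z,(P(z)-P(.08)).round(2))
```

```text
w8.pkl 59.07647058823528 24.93986254295533 90.97 110.14
w9.pkl 35.072374645222325 8.513131976362443 97.21 110.2
w11.pkl 33.68207282913165 8.061924982307149 97.61 110.16
0.9670690298080444 shift px -0.375 5.5
0.965491771697998 shift px -0.375 5.5
0.9666661024093628 shift px -0.375 5.5
0.058 [-0.45  6.01]
0.059 [-0.46  5.72]
0.06 [-0.46  5.43]
0.061 [-0.46  5.13]
0.062 [-0.46  4.85]
0.063 [-0.46  4.56]
```

```bash
python3 -c "
from h import *
go([.5256,-.0898,.067],-9.5)
print(r.sign_off())"
```

```text
t 14.0 pos [ 0.5251 -0.0899  0.067 ] yaw -9.47 w 0.0004 F [-4.8  0.3  7.9] shift cm [ 0.05 -0.02 -0.  ] twist 0.03
the job is handed in; nothing more can be done
None
```

The green heat-sink board is in the tester's nest and released, with its socket strip towards the contacts. The paddle is held at half travel with the closed fingers. I handed the job in at about 14 s.

- **Board:** I lowered it until the wrist felt about 7 N of floor contact, then let go. The wrist picture afterwards shows it flat, with even gaps to the walls. I did not measure its position again after pressing; the scene picture still showed it seated.
- **Paddle:** The measured tool tip is 67.0 mm above the bench, which puts the bar's axis at 60.0 mm. The scene-image shift from the released position gives about 59.8 mm. The push was 7.9 N, against about 8 N expected at half travel. The lowest tip height read was 67.0 mm, so the paddle stayed well clear of its bottom stop.
- **Disagreement:** The contact block's measured slide was 6.6 mm instead of 7 mm, which would put the bar near 61 mm. That is within the picture accuracy, so I made no further adjustment.
- **Everything else:** The gripper touched nothing but the board and the paddle bar. The coil board and the red and white look-alikes were left alone, though I did not re-measure the other objects.

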